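# Lay two synth modules across the case rails and lock them

## Task

Fit the two loose synth modules, one lying either side of the modular case, into its two empty places: first turn back any wing lock that is still turned out (the wing must lie across the panel, or its tongue fouls the rail), then lay each module flat across both rails, lock end towards you like its fitted neighbours, and lock it by turning its wing a quarter turn clockwise. Leave everything else on the desk where it is.

Things in the scene. Friction and masses are not known exactly. Their poses are not given: they have to be found in the camera images.
- synth_case: modular-synth case fixed to the desk, open on top, 150 (x) x 298 (y) x 42 mm, wooden cheeks at both y ends. Origin: centre of its underside; x away from the robot, z up. Two rails along y carry the panels: tops at z 38 mm, 6 mm thick, inner edges at x -56 and +56 mm; 32 mm free below the rail tops. End lips at x -67 and +67 mm rise to z 41 mm
- case_row (a point): middle of the case at rail-top height, axes as the case's. Five places side by side along y, 54 mm apart, the middle one here; three hold fixed modules with panels 49 mm wide like the loose ones (5 mm between neighbours), their controls up to 58 mm above the desk; two are empty, perhaps side by side
- module_a: loose synth module, 250 g: aluminium panel 128 (x) x 49 (y) x 2.5 mm over black electronics on which it stands. Origin: centre of the underside, below the panel's middle; x along the panel, away from its lock; z up. Electronics: x -38 to +50, y -20 to +20, z 0 to 26 mm; panel z 26 to 28.5, x -64 to +64 mm. Laid in the case its origin is 26 mm below the rail tops. Lock axis at x = -48 mm
- module_b: the other loose synth module, 250 g: aluminium panel 128 (x) x 49 (y) x 2.5 mm over black electronics on which it stands. Origin: centre of the underside, below the panel's middle; x along the panel, away from its lock; z up. Electronics: x -38 to +50, y -20 to +20, z 0 to 26 mm; panel z 26 to 28.5, x -64 to +64 mm. Laid in the case its origin is 26 mm below the rail tops. Lock axis at x = -48 mm
- module_a_grip (a point): top centre of the module's black bar handle, at x +8, z 52.5 mm of the module; axes as the module's. The bar is 16 mm thick along x, 28 mm long along y, 24 mm high above the panel; its flat faces look along x. The panel beside them (x -38 to +64 mm) carries only sockets under 4 mm high
- module_b_grip (a point): top centre of the module's black bar handle, at x +8, z 52.5 mm of the module; axes as the module's. The bar is 16 mm thick along x, 28 mm long along y, 24 mm high above the panel; its flat faces look along x. The panel beside them (x -38 to +64 mm) carries only sockets under 4 mm high
- lock_a (a joint): wing lock of module_a: 0 = open, at a stop (wing along the module's y, tongue tucked under the panel), 1.57 rad = locked (wing along x, tongue 7 mm under the near rail), stop at 1.6. Grows clockwise seen from above, 0.025 N m friction, stays where left. Starts turned out, at 1.0 to 1.55. Above 0.4 rad the tongue fouls the rail and the module does not go down
- lock_b (a joint): wing lock of module_b: 0 = open, at a stop (wing along the module's y, tongue tucked under the panel), 1.57 rad = locked (wing along x, tongue 7 mm under the near rail), stop at 1.6. Grows clockwise seen from above, 0.025 N m friction, stays where left. Starts open, at 0 to 0.2. Above 0.4 rad the tongue fouls the rail and the module does not go down
- lock_a_wing (a point): top of the lock's wing on its vertical axis: a steel bar 22 mm long, 8 mm thick, from 2 to 17.5 mm above the panel. The point turns with the wing; its y lies along the wing
- lock_b_wing (a point): top of the lock's wing on its vertical axis: a steel bar 22 mm long, 8 mm thick, from 2 to 17.5 mm above the panel. The point turns with the wing; its y lies along the wing
- empty_bay_1 (a point): one empty place: the point midway between the rails, at the height of the rail tops, on the place's centre line; axes as the case's. Either module fits either place
- empty_bay_2 (a point): the other empty place, likewise
- slide: bystander: glass guitar slide standing on end beside module_a, 26 mm across, 60 mm tall; origin at its foot
- square_battery: bystander: square battery standing on end beside module_b, 18 x 27 mm, 49 mm tall; origin at its foot
- felt_marker: bystander: black felt marker lying in front of the case, 132 mm long, 13 mm thick; origin under its middle
- jack_adapter: bystander: metal jack adapter lying near the desk's front edge, 51 x 13 mm; origin under its middle
- barrel_adapter: bystander: metal barrel adapter lying near the front edge, 56 x 19 mm; origin under its middle
- clip_tuner: bystander: black clip-on tuner lying near the front edge, 45 x 24 x 10 mm; origin under its middle

How it is judged (in metres and radians):
At the end, for the whole second after the job is handed in: one loose module in each empty place: centred on it within 6 mm along x and y, its origin 24.5 to 29 mm below the rail tops, tilted less than 0.03 rad and turned less than 0.12 rad against the case, wing lock at the near end and turned past 1.3 rad, at rest (((x of module_a in the frame of empty_bay_1 between -0.006 and 0.006 m and y of module_a in the frame of empty_bay_1 between -0.006 and 0.006 m and z of module_a in the frame of empty_bay_1 between -0.029 and -0.0245 m and x of lock_a_wing in the frame of empty_bay_1 below -0.03 m and angle between each of module_a, module_b's own z axis and vertical below 0.03 rad and angle between the x axis of module_a and the x axis of empty_bay_1, either way round below 0.12 rad and value of joint each of lock_a, lock_b above 1.3 rad and linear speed of each of module_a, module_b below 0.01 m/s and x of module_b in the frame of empty_bay_2 between -0.006 and 0.006 m and y of module_b in the frame of empty_bay_2 between -0.006 and 0.006 m and z of module_b in the frame of empty_bay_2 between -0.029 and -0.0245 m and x of lock_b_wing in the frame of empty_bay_2 below -0.03 m and angle between the x axis of module_b and the x axis of empty_bay_2, either way round below 0.12 rad) or (x of module_a in the frame of empty_bay_2 between -0.006 and 0.006 m and y of module_a in the frame of empty_bay_2 between -0.006 and 0.006 m and z of module_a in the frame of empty_bay_2 between -0.029 and -0.0245 m and x of lock_a_wing in the frame of empty_bay_2 below -0.03 m and angle between each of module_a, module_b's own z axis and vertical below 0.03 rad and angle between the x axis of module_a and the x axis of empty_bay_2, either way round below 0.12 rad and value of joint each of lock_a, lock_b above 1.3 rad and linear speed of each of module_a, module_b below 0.01 m/s and x of module_b in the frame of empty_bay_1 between -0.006 and 0.006 m and y of module_b in the frame of empty_bay_1 between -0.006 and 0.006 m and z of module_b in the frame of empty_bay_1 between -0.029 and -0.0245 m and x of lock_b_wing in the frame of empty_bay_1 below -0.03 m and angle between the x axis of module_b and the x axis of empty_bay_1, either way round below 0.12 rad))); the robot touches nothing.
It fails at once if the glass guitar slide is knocked over or pushed more than 2 cm (distance of slide from where it was at the start of the episode above 0.02 m or angle between slide's own z axis and vertical above 0.3 rad).
It fails at once if the square battery is knocked over or pushed more than 2 cm (distance of square_battery from where it was at the start of the episode above 0.02 m or angle between square_battery's own z axis and vertical above 0.3 rad).
It fails at once if the marker, an adapter or the clip-on tuner is pushed more than 2 cm (distance of any of felt_marker, jack_adapter, barrel_adapter, clip_tuner from where it was at the start of the episode above 0.02 m).
It also fails if it takes over 72 s, if anything falls off the work surface, if the arm or the gripper's body presses on something with over 40 N, if the wrist force passes 120 N, or if a joint passes its speed limit or range.

## Robot

A 6-joint arm with a two-finger parallel gripper is mounted at the origin on a cart in front of the work surface, level with it; the furniture and walls round the work are solid. World frame = base frame: x ahead of the robot, y to its left, z up, the work surface at z = 0. Lengths are in mm, angles in rad, forces in N, time in s.
With the tool pointing down it reaches from about 325 to 750 mm from the base axis. Payload 7.6 kg.
Tool frame: the origin (TCP) lies midway between the tips of the shut fingers; the grasp point (between the pads) lies 19 mm behind it; z points along the fingers, y is the line along which they close (so a half turn about z gives the same grasp; the last joint's range is limited). The gripper opens to 85 mm and grips with 20 to 120 N. Pads are 22 mm wide; open, the fingers measure 114 mm over their backs; the gripper's body (76 mm by 85 mm) begins 54 mm behind the grasp point. The pads swing forward as they close: fully open they stand 13 mm farther back than shut.
Start: joints at [-1.363, 0.052, 1.401, -0, 1.689, -0.07], TCP at [144.001, -504.886, 231.323] pointing down, gripper open.
Joint ranges: [-2.9, 2.9], [-0.91, 2.17], [0.12, 2.37], [-1.06, 4.2], [0.26, 2.73], [-2.93, 2.93]. Speed limits (rad/s): [2.57, 2.57, 3.01, 3.14, 3.14, 3.14].

## Interface

Orientations are given as [roll, pitch, yaw] about the fixed x, y, z axes, in that order (R = Rz(yaw) Ry(pitch) Rx(roll)).
In Python, from workcell import bot gives the robot as it stands. The module is installed in compiled form; this text tells all that it offers.
- The arm moves only by the tool send_rows, never from a script. Its argument "commands" is a list that holds one entry, the list of rows, each a list of 7 numbers: the shift along the tool's x, y, z in mm, then the turn, a rotation vector about the tool's x, y, z in rad, then the closure in counts, from 0 (fully open) to 255 (shut). In form: [[[dx, dy, dz, ax, ay, az, gripper], ...]]. A call has 1 to 20 rows; each row shifts and turns the commanded pose from where the row before left it, along the tool's axes as they then stand; what a row does not reach is not made up. A row lasts 1/8 s, in which the tool goes at most 62.5 mm and 10.7 degrees, less where a joint would pass 70% of its speed; a pose out of reach is approached as far as the arm can. A call is refused whole if a number of a shift passes 62.5 or a number of a turn 0.188, either way. A call with a gripper value outside its range is refused whole. The fingers move at their own pace and stop on an object; "force" is the grip in N (left out, the last holds). Time passes only in rows, so rows that do not move let the fingers close. It gives the time, the measured TCP pose, the force, the opening and the grip force at its end, in the units of the state.
- bot.state(): the state, without advancing time (a new reading comes with each control period).
- bot.snapshot(name): name is "side" or "top" or "wrist"; returns a dict with "image" (480x640x3 uint8, red, green, blue), "K" (3x3 intrinsics, pixels), "distortion" ([k1, k2, p1, p2, k3] as OpenCV has them; the pictures are not rectified), "world_to_cam" (4x4, takes a point from world to camera coordinates); the wrist camera has in their place "T_tool_cam" (4x4, takes a point from camera to tool coordinates, whose origin is the TCP and whose axes are the flange's). Camera axes: x right, y up, looking along -z (the intrinsics and any distortion apply to the point x, -y, -z); pixel columns grow to the right and rows downward; lengths in mm; the calibration is good to about 2 mm. A picture is of the moment at which its call begins: read the wrist's pose just before it. There is no depth.
- bot.sign_off(): hands the job in; it is judged then, once.
The state is a dict: "time_s": time; "joint_positions": joint angles; "dq": joint speeds; "tau": joint torques, N m; "tcp_pos": TCP position; "orientation": TCP orientation; "wrist_force": force on the tool from outside, world axes, zero at the start; "moment": the same for the moment, N m; "finger_gap": finger opening in mm; "finger_force": force on a finger pad.
Only numpy, scipy, OpenCV 4.12 (cv2) and the standard library are available. Lean on these libraries where they do the work, as an engineer would, in place of code of your own. Each camera call takes 0.05 s, during which the arm holds its last target. There are 200 camera calls.

## Working session

There is one attempt and no reset: what is moved stays moved. The work goes in short steps, Python scripts to look and compute and a tool call to move; the robot and the scene stay as the last step left them, time stands still between calls to the robot, and variables do not carry over. Pictures are saved under pics/ and viewed, at most 10 in all, crops included, and the job is handed in when it is done.

Besides the shell and the picture viewer there is one more tool, called in YAML: its name, and indented under it one key for each argument. send_rows: Moves the arm, as the interface text tells. Its arguments: {"type":"object","properties":{"commands":{"type":"array"},"force":{"type":"number"}},"required":["commands"]}

```bash
mkdir -p pics
cat > h.py <<'E'
import numpy as np,cv2
from workcell import bot
def snap(n,f=None):
    s=bot.snapshot(n)
    if f: cv2.imwrite(f,cv2.cvtColor(s['image'],cv2.COLOR_RGB2BGR))
    return s
def ray(s,uv,z):
    p=cv2.undistortPoints(np.array(uv,float).reshape(-1,1,2),np.array(s['K'],float),np.array(s['distortion'],float)).reshape(-1,2)
    d=np.c_[p[:,0],-p[:,1],-np.ones(len(p))]
    if 'world_to_cam' in s: T=np.linalg.inv(np.array(s['world_to_cam']))
    else: T=s['T_wc']
    D=d@T[:3,:3].T; o=T[:3,3]; z=np.broadcast_to(z,len(p))
    return o+D*((z-o[2])/D[:,2])[:,None]
def proj(s,P):
    T=np.array(s['world_to_cam']) if 'world_to_cam' in s else np.linalg.inv(s['T_wc'])
    c=np.atleast_2d(P)@T[:3,:3].T+T[:3,3]
    c=c*[1,-1,-1]
    return cv2.projectPoints(c,np.zeros(3),np.zeros(3),np.array(s['K'],float),np.array(s['distortion'],float))[0].reshape(-1,2)
def wrist(f=None):
    from scipy.spatial.transform import Rotation as R
    st=bot.state(); s=snap('wrist',f); T=np.eye(4)
    T[:3,:3]=R.from_euler('xyz',st['orientation']).as_matrix();T[:3,3]=st['tcp_pos']
    s['T_wc']=T@np.array(s['T_tool_cam']); return s
E
python3 - <<'E'
from h import *
s=snap('top','pics/top.png');snap('side','pics/side.png')
st=bot.state();print(st)
print(np.linalg.inv(s['world_to_cam'])[:3].round(2),s['K'],s['distortion'])
print(np.array(bot.snapshot('wrist')['T_tool_cam']).round(2))
E
```

```text
{'time_s': 0.1, 'joint_positions': array([-1.36328499e+00,  5.28129541e-02,  1.40160240e+00,  3.03853658e-05,
        1.68862168e+00, -7.03035120e-02]), 'dq': array([ 0.00034377, -0.00215017, -0.00378022, -0.00034414, -0.00059674,
       -0.00047898]), 'tau': array([ 1.07670185e-03, -3.82582784e+01, -3.60986459e+01, -6.21149366e-05,
        4.77320660e-03, -7.28406519e-06]), 'tcp_pos': array([ 143.95731448, -504.60069458,  230.54664917]), 'orientation': array([-3.14015396e+00, -1.31566693e-04,  2.77818304e-01]), 'wrist_force': array([ 0.49022443,  0.19127339, -0.04926002]), 'moment': array([ 0.03108382,  0.03294528, -0.03960769]), 'finger_force': 0.0, 'finger_gap': 85.30231235894634}
[[-2.00000e-02  9.90000e-01 -1.40000e-01  3.07870e+02]
 [-1.00000e+00 -3.00000e-02 -2.00000e-02 -1.52300e+01]
 [-2.00000e-02  1.40000e-01  9.90000e-01  1.30945e+03]] [[588.29903273   0.         320.26755211]
 [  0.         588.29903273 224.86997921]
 [  0.           0.           1.        ]] [0.00971989 0.         0.         0.         0.        ]
[[   0.      0.95    0.32   83.64]
 [   1.     -0.     -0.     -0.32]
 [   0.      0.32   -0.95 -143.22]
 [   0.      0.      0.      1.  ]]
```

View pics/top.png

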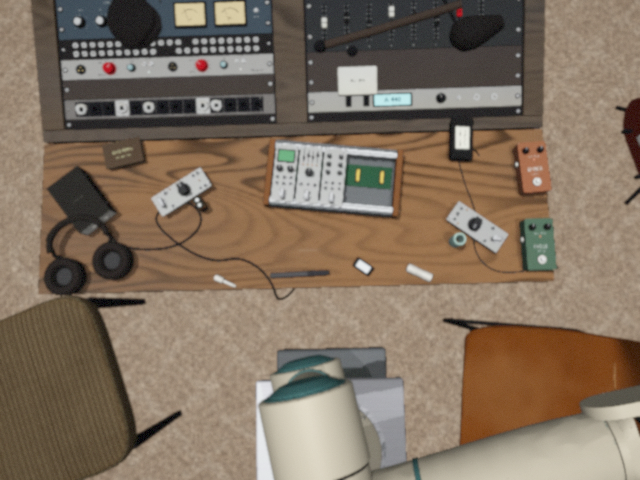

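View pics/side.png

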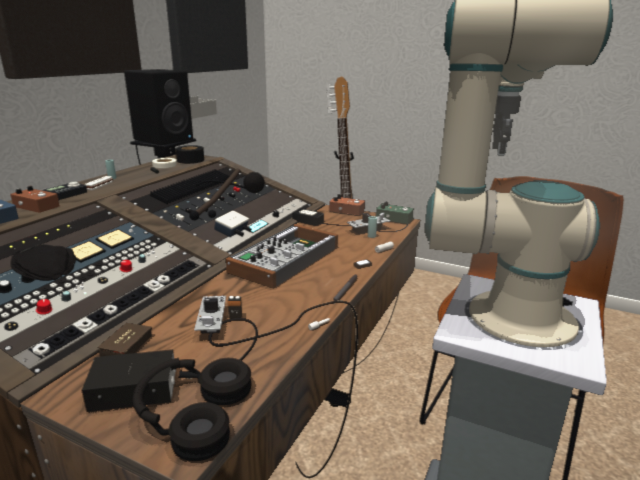

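The top view shows the case at about (267–405, 140–215) with its two right-hand places empty. Module_a is at (477,226) with the slide at (459,239), and module_b is at (183,191) with the battery at (200,203). I'll zoom in on each and get coarse positions.

Run:
```python
from h import *
s=snap('top')
im=cv2.cvtColor(s['image'],cv2.COLOR_RGB2BGR)
a=cv2.resize(im[190:260,430:520],None,fx=4.4,fy=4.4,interpolation=cv2.INTER_CUBIC)
b=cv2.resize(im[160:230,145:235],None,fx=4.4,fy=4.4,interpolation=cv2.INTER_CUBIC)
c=cv2.resize(im[130:222,255:415],None,fx=3.1,fy=3.1,interpolation=cv2.INTER_CUBIC)
o=np.zeros((600,796,3),np.uint8);o[:308,:396]=a;o[:308,400:796]=b
o[310:310+c.shape[0],:c.shape[1]]=c[:290]
cv2.imwrite('pics/crops.png',o)
print(ray(s,[[477,226],[183,191],[267,140],[405,215]],[28,28,42,42]).round(0), proj(s,[[400,0,0]]))
print(ray(s,[[459,239],[200,203],[271,274],[329,272]],[60,49,6,6]).round(0))
```

```text
[[ 472. -332.   28.]
 [ 569.  314.   28.]
 [ 676.  124.   42.]
 [ 499. -174.   42.]] [[326.18846988 263.88059485]]
[[ 441. -284.   60.]
 [ 537.  272.   49.]
 [ 380.  123.    6.]
 [ 381.   -6.    6.]]
```

View pics/crops.png

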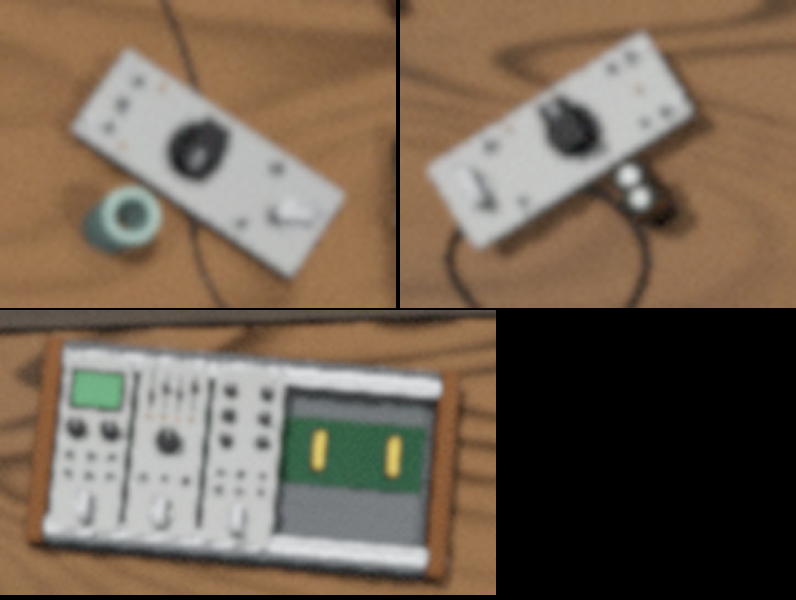

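Module_a has its lock at the lower right with the wing turned out, lying along world y. Module_b has its lock at the lower left with the wing across the panel. I'll fit poses from the panel corners.

```bash
cat >> h.py <<'E'
def fit(P,model):  # planar rigid fit of model xy -> world xy ; returns x,y,yaw,resid
    P=np.array(P)[:,:2];M=np.array(model,float);pm,mm=P.mean(0),M.mean(0)
    a=((P-pm)[:,0]+1j*(P-pm)[:,1]);b=((M-mm)[:,0]+1j*(M-mm)[:,1])
    k=(a*b.conj()).sum();y=np.angle(k);c,s=np.cos(y),np.sin(y)
    t=pm-np.array([[c,-s],[s,c]])@mm
    return t,y,np.abs(a-b*np.exp(1j*y)),abs(k)/(abs(b)**2).sum()
PAN=[[64,24.5],[64,-24.5],[-64,-24.5],[-64,24.5]]
E
python3 - <<'E'
from h import *
s=snap('top')
A=np.array([[72,128],[130,47],[347,195],[293,278]])/4.4+[430,190]
B=np.array([[645-400,30],[697-400,107],[478-400,250],[426-400,170]])/4.4+[145,160]
C=np.array([[48,340-310],[461,374-310],[445,580-310],[28,542-310]])/3.1+[255,130]
print(fit(ray(s,A,28.5),PAN),fit(ray(s,B,28.5),PAN))
print(fit(ray(s,C,42),[[75,149],[75,-149],[-75,-149],[-75,149]]))
w=ray(s,np.array([[272,215],[315,210],[131,215]])/4.4+[430,190],[46,46,60]);print(w)
print(ray(s,np.array([[229,175],[240,198]])/4.4+[145,160],49))
E
```

```text
(array([ 470.63154303, -332.94772213]), np.float64(0.9279451578509771), array([1.20247223, 0.8274394 , 0.38609539, 1.06192402]), np.float64(1.0102620516401684)) (array([567.29673124, 317.05660225]), np.float64(-1.0072021054369382), array([1.11837148, 1.79611251, 1.19638833, 1.73512137]), np.float64(1.0197752618832594))
(array([585.78966444, -22.33555277]), np.float64(-0.1167282807794808), array([1.43436263, 1.43822306, 1.54975767, 2.40084061]), np.float64(0.9901473461001968))
[[ 441.33504449 -357.02303746   46.        ]
 [ 443.23022366 -377.95465199   46.        ]
 [ 441.65385887 -285.73205022   60.        ]]
[[543.96737844 278.05543727  49.        ]
 [532.22262288 272.52646669  49.        ]]
```

send_rows:
  commands:
    - [[36,-5,9,0,0,0,0],[36,-5,9,0,0,0,0],[36,-5,9,0,0,0,0],[36,-5,9,0,0,0,0],[36,-5,9,0,0,0,0],[36,-5,9,0,0,0,0],[36,-5,9,0,0,0,0],[36,-5,9,0,0,0,0],[35,-5,9,0,0,0,0],[0,0,0,0,0,-0.17,150],[0,0,0,0,0,-0.17,150],[0,0,0,0,0,-0.17,150],[0,0,0,0,0,-0.17,150],[0,0,0,0,0,-0.17,150],[0,0,0,0,0,-0.17,150],[0,0,0,0,0,-0.17,150],[0,0,0,0,0,0,150]]

```text
time_s: 2.38
tcp_pos: [442.2, -373.0, 150.1]
orientation: [-3.141, -0.0, 1.466]
wrist_force: [0.3, 0.2, 0.7]
finger_gap: 34.8
finger_force: 0.0
```

Run:
```python
from h import *
s=wrist('pics/w1.png');st=bot.state();print({k:np.round(st[k],3) for k in('time_s','joint_positions','tcp_pos','orientation','finger_gap')})
# predicted lock axis / panel corners
t=np.array([470.6,-332.9]);y=.928;R=np.array([[np.cos(y),-np.sin(y)],[np.sin(y),np.cos(y)]])
for m,z in (([-48,0],46),([-64,24.5],28.5),([-64,-24.5],28.5),([8,0],52.5)): print(m,proj(s,[*(t+R@m),z]).round(0))
```

```text
{'time_s': np.float64(2.425), 'joint_positions': array([-0.764,  0.24 ,  1.355, -0.   ,  1.546, -0.658]), 'tcp_pos': array([ 442.249, -373.005,  150.147]), 'orientation': array([-3.141, -0.   ,  1.464]), 'finger_gap': np.float64(35.14)}
[-48, 0] [[315. 227.]]
[-64, 24.5] [[271. 220.]]
[-64, -24.5] [[334. 256.]]
[8, 0] [[366. 150.]]
```

View pics/w1.png

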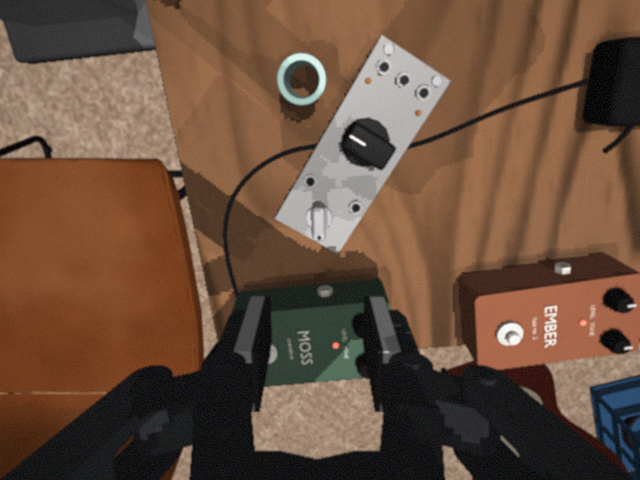

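The wrist view shows module_a's panel corners at (384,36), (450,80), (340,252) and (275,218). The wing's top runs from about (319,207) to (319,236), and the predictions match within about 6 px.

Run:
```python
from h import *
s=wrist()
P=ray(s,[[384,36],[450,80],[340,252],[275,218]],28.5)
f=fit(P,PAN);print(f)
t,y=f[:2];R=np.array([[np.cos(y),-np.sin(y)],[np.sin(y),np.cos(y)]])
lk=t+R@[-48,0];print('lock',lk,'grip',t+R@[8,0])
# predicted wing top corners for various q
for q in (1.0,1.2,1.4):
    a=y-q;W=np.array([[c*np.cos(a)-d*np.sin(a),c*np.sin(a)+d*np.cos(a)] for c,d in((4,11),(-4,11),(-4,-11),(4,-11))])+lk
    print(q,proj(s,np.c_[W,[46]*4]).round(0).tolist())
im=cv2.cvtColor(s['image'],cv2.COLOR_RGB2BGR)
cv2.imwrite('pics/w1c.png',cv2.resize(im[190:262,262:358],None,fx=8,fy=8,interpolation=cv2.INTER_CUBIC))
```

```text
(array([ 473.44363481, -331.48724614]), np.float64(0.9330485095249685), array([1.35088066, 1.17952077, 1.14832577, 0.31566956]), np.float64(0.9899575190221774))
lock [ 444.86503663 -370.0523045 ] grip [ 478.2067345  -325.05973642]
1.0 [[326.0, 207.0], [313.0, 208.0], [314.0, 241.0], [327.0, 241.0]]
1.2 [[329.0, 209.0], [317.0, 207.0], [311.0, 240.0], [324.0, 242.0]]
1.4 [[333.0, 211.0], [320.0, 206.0], [308.0, 238.0], [320.0, 242.0]]
```

View pics/w1c.png

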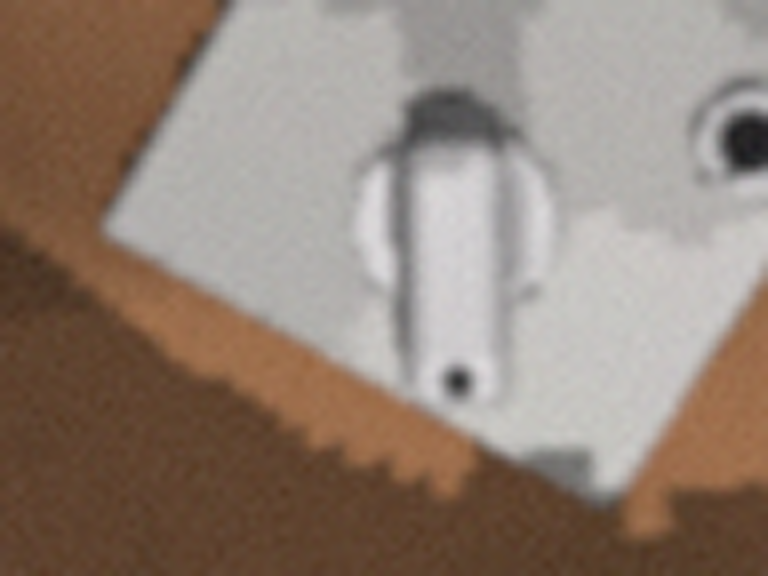

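send_rows:
  commands:
    - [[3.2,2.1,18,0,0,-0.03,150],[0,0,20,0,0,0,150],[0,0,20,0,0,0,150],[0,0,20,0,0,0,150],[0,0,20,0,0,0,150],[0,0,18,0,0,0,150],[0,0,0,0,0,0,150],[0,0,0,0,0,0,255],[0,0,0,0,0,0,255],[0,0,0,0,0,0,255],[0,0,0,0,0,0,255]]
  force: 30

```text
time_s: 3.85
tcp_pos: [445.2, -370.5, 35.4]
orientation: [3.14, 0.001, 1.498]
wrist_force: [-0.8, -0.6, 4.8]
finger_gap: 6.8
finger_force: 32.7
```

send_rows:
  commands:
    - [[0,0,0,0,0,-0.13,255],[0,0,0,0,0,-0.13,255],[0,0,0,0,0,-0.13,255],[0,0,0,0,0,-0.13,255],[0,0,0,0,0,-0.13,255],[0,0,0,0,0,-0.13,255],[0,0,0,0,0,-0.13,255],[0,0,0,0,0,-0.1,255],[0,0,0,0,0,0,255],[0,0,0,0,0,0,160],[0,0,0,0,0,0,160],[0,0,0,0,0,0,160],[0,0,-30,0,0,0,100],[0,0,-40,0,0,0,60],[0,0,-45,0,0,0,0],[0,0,0,0,0,0,0]]

```text
time_s: 5.85
tcp_pos: [446.2, -371.4, 154.0]
orientation: [-3.141, 0.008, 2.508]
wrist_force: [0.4, -0.2, -0.3]
finger_gap: 85.2
finger_force: 0.0
```

Run:
```python
from h import *
s=wrist('pics/w2.png');st=bot.state();print({k:np.round(st[k],3) for k in('time_s','joint_positions','tcp_pos','orientation','finger_gap')})
```

```text
{'time_s': np.float64(5.9), 'joint_positions': array([-0.758,  0.239,  1.355, -0.   ,  1.544, -1.695]), 'tcp_pos': array([ 445.363, -370.594,  151.121]), 'orientation': array([-3.141,  0.004,  2.508]), 'finger_gap': np.float64(85.681)}
```

View pics/w2.png

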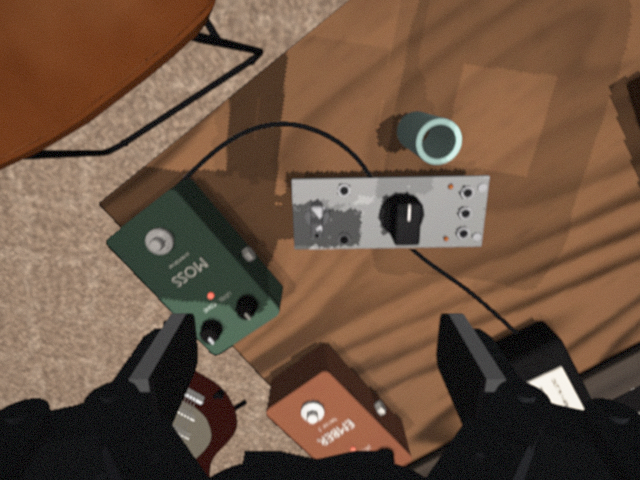

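The wing now lies across the panel, at (318,205–240). Panel corners are (490,176), (483,248), (294,249) and (292,180).

Run:
```python
from h import *
s=wrist()
f=fit(ray(s,[[490,176],[483,248],[294,249],[292,180]],28.5),PAN);print(f)
t,y=f[:2];R=np.array([[np.cos(y),-np.sin(y)],[np.sin(y),np.cos(y)]])
g=t+R@[8,0]
st=bot.state();print(g,st['tcp_pos'])
d=g-st['tcp_pos'][:2];a=st['orientation'][2];print('tool',d@[np.cos(a),np.sin(a)],d@[np.sin(a),-np.cos(a)],y+np.pi/2-a)
c=[[-8,-14],[8,-14],[8,14],[-8,14]]
print(proj(s,[[*(t+R@(np.array(q)+[8,0])),52.5] for q in c]).round(0))
```

```text
(array([ 471.29373177, -329.62217193]), np.float64(0.9521452270707491), array([1.07470148, 0.28697809, 0.9140304 , 0.88723448]), np.float64(0.9920772861073311))
[ 475.93322611 -323.10488014] [ 444.70874211 -369.99269837  149.1896576 ]
tool 2.6032090426483334 56.27307705922499 0.01507574686171509
[[395. 247.]
 [421. 247.]
 [424. 203.]
 [397. 203.]]
```

send_rows:
  commands:
    - [[0.6,19,0,0,0,-0.015,120],[1,19,0,0,0,0,150],[1,18.3,0,0,0,0,150],[0,0,20,0,0,0,150],[0,0,20,0,0,0,150],[0,0,20,0,0,0,150],[0,0,20,0,0,0,150],[0,0,20,0,0,0,150],[0,0,15,0,0,0,150],[0,0,0,0,0,0,150],[0,0,0,0,0,0,255],[0,0,0,0,0,0,255],[0,0,0,0,0,0,255],[0,0,0,0,0,0,255]]
  force: 60

```text
time_s: 7.7
tcp_pos: [476.1, -323.2, 35.5]
orientation: [3.142, 0.002, 2.523]
wrist_force: [-0.7, 1.6, 5.8]
finger_gap: 14.6
finger_force: 62.5
```

send_rows:
  commands:
    - [[0,0,-12,0,0,0,255],[0,0,-28,0,0,0,255],[0,0,-30,0,0,0,255],[0,0,-30,0,0,0,255],[0,0,0,0,0,0.15,255],[0,0,0,0,0,0.15,255],[0,0,0,0,0,0.15,255],[0,0,0,0,0,0.15,255],[0,0,0,0,0,0.15,255],[0,0,0,0,0,0.16,255],[0,0,0,0,0,0.16,255],[30,12,0,0,0,0,255],[35,14,0,0,0,0,255],[35,14,0,0,0,0,255],[35,14,0,0,0,0,255],[35,14,0,0,0,0,255],[33,13,0,0,0,0,255],[0,0,0,0,0,0,255],[0,0,0,0,0,0,255]]

```text
time_s: 10.07
tcp_pos: [579.4, -131.2, 134.1]
orientation: [-3.141, 0.0, 1.453]
wrist_force: [-0.2, -0.5, -2.1]
finger_gap: 14.6
finger_force: 61.4
```

Run:
```python
from h import *
s=wrist('pics/w3.png');st=bot.state();print({k:np.round(st[k],3) for k in('time_s','joint_positions','tcp_pos','orientation','finger_gap','wrist_force')})
```

```text
{'time_s': np.float64(10.125), 'joint_positions': array([-0.285,  0.295,  1.323, -0.   ,  1.524, -0.166]), 'tcp_pos': array([ 579.309, -131.549,  134.177]), 'orientation': array([-3.141,  0.   ,  1.452]), 'finger_gap': np.float64(14.25), 'wrist_force': array([-0.078, -1.143, -1.845])}
```

View pics/w3.png

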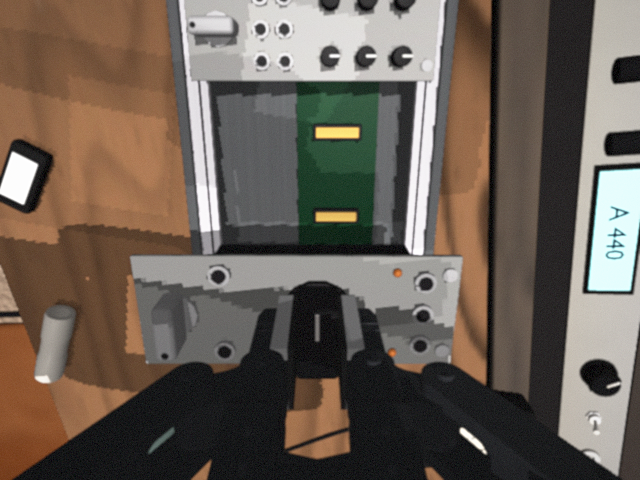

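The held panel's corners are (131,256), (462,256), (450,361) and (146,363). The fixed middle module's near edge runs (189,80)–(435,82), and bay −54 is visible between them.

Run:
```python
from h import *
s=wrist();st=bot.state();z=st['tcp_pos'][2]
im=cv2.cvtColor(s['image'],cv2.COLOR_RGB2BGR)
F=ray(s,[[435,82],[189,80]],40.5);print('fixed edge',F)
f=fit(F,[[64,-24.5],[-64,-24.5]]);print(f)
H=ray(s,[[462,256],[450,361],[146,363],[131,256]],z-35.5+28.5);h=fit(H,PAN);print('held',h,'tcp',st['tcp_pos'],st['orientation'][2])
t,y=f[:2];R=np.array([[np.cos(y),-np.sin(y)],[np.sin(y),np.cos(y)]])
print('bays',t+R@[0,-54],t+R@[0,-108])
# check: prediction of rail inner edges & lips
for x,zz in ((-56,38),(56,38),(-67,41),(67,41)): print(x,proj(s,[[*(t+R@[x,yy]),zz] for yy in(-30,-80)]).round(0).tolist())
d=t+R@[0,-108]-h[0];a=st['orientation'][2];print('move tool',d@[np.cos(a),np.sin(a)],d@[np.sin(a),-np.cos(a)],'yaw',y-h[1])
o=np.zeros((600,800,3),np.uint8)
c=cv2.resize(im[60:260,160:460],None,fx=2.6,fy=2.6,interpolation=cv2.INTER_CUBIC);o[:520,:780]=c
cv2.imwrite('pics/w3c.png',o)
```

```text
fixed edge [[651.79080166 -53.61768904  40.5       ]
 [522.6426325  -37.30470919  40.5       ]]
(array([590.28696854, -21.15433679]), np.float64(-0.12564672495118717), array([1.0871779, 1.0871779]), np.float64(1.0169871547575422))
held (array([ 571.48639538, -132.56371284]), np.float64(-0.11515992056778342), array([0.67777883, 0.76079336, 0.18056544, 0.64263646]), np.float64(0.9945448947751376)) tcp [ 579.32710064 -131.70471142  134.25503388] 1.451615065566395
bays [583.51988368 -74.72864558] [ 576.75279883 -128.30295437]
-56 [[208.0, 91.0], [215.0, 182.0]]
56 [[416.0, 93.0], [409.0, 184.0]]
-67 [[186.0, 91.0], [194.0, 183.0]]
67 [[438.0, 93.0], [429.0, 185.0]]
move tool 4.856705759523734 4.722443976432896 yaw -0.010486804383403756
```

View pics/w3c.png

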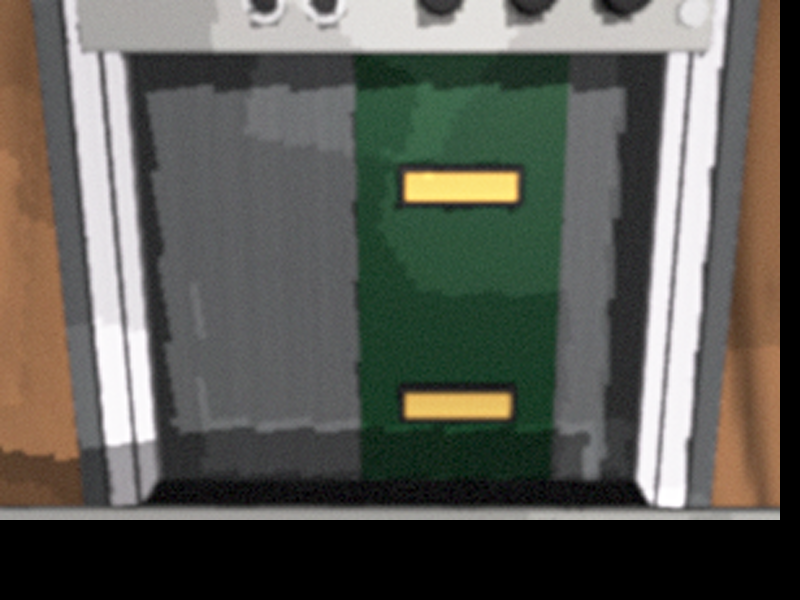

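Refined on the crop, the fixed panel's corners are (191,79) and (433,80), and the rail inner edges match the prediction at (209,91) and (416,91). I'll correct, go down to just above the rails and look again.

send_rows:
  commands:
    - [[2.8,2.4,0,0,0,0.004,255],[2.8,2.3,0,0,0,0.004,255],[0,0,15,0,0,0,255],[0,0,20,0,0,0,255],[0,0,20,0,0,0,255],[0,0,15,0,0,0,255],[0,0,4,0,0,0,255],[0,0,0,0,0,0,255],[0,0,0,0,0,0,255]]

```text
time_s: 11.3
tcp_pos: [585.7, -126.0, 61.3]
orientation: [3.14, 0.0, 1.445]
wrist_force: [-1.1, 0.1, -2.5]
finger_gap: 14.4
finger_force: 61.4
```

Run:
```python
from h import *
s=wrist();st=bot.state();print({k:np.round(st[k],3) for k in('time_s','tcp_pos','orientation','wrist_force')})
im=cv2.cvtColor(s['image'],cv2.COLOR_RGB2BGR)
cv2.imwrite('pics/w4.png',cv2.resize(im[0:400,50:590],None,fx=1.48,fy=1.48,interpolation=cv2.INTER_CUBIC))
```

```text
{'time_s': np.float64(11.35), 'tcp_pos': array([ 585.681, -125.977,   61.273]), 'orientation': array([3.14 , 0.   , 1.445]), 'wrist_force': array([-0.007, -0.558, -2.596])}
```

View pics/w4.png

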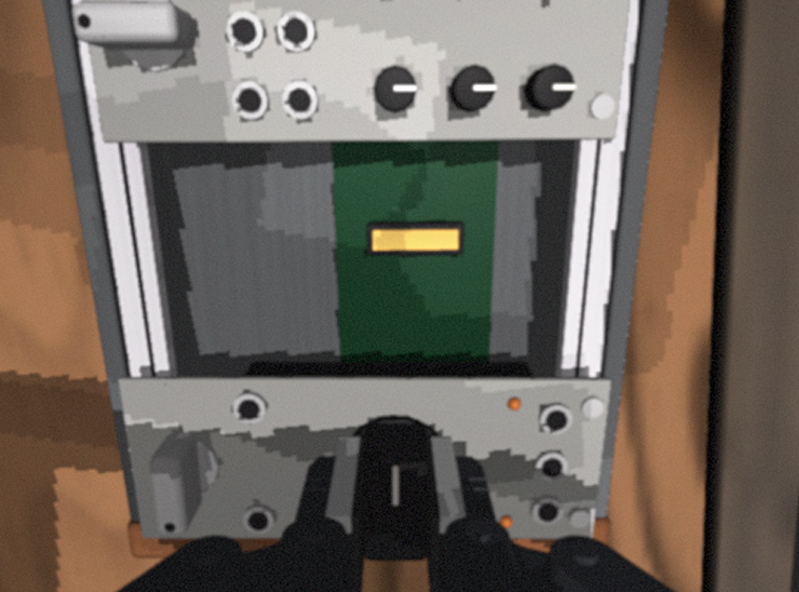

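This is my ninth picture. The fixed edge runs (104,140)–(614,138) in the crop, and the held panel's top edge runs (120,379)–(611,378), so it looks well aligned. I'll work out the remaining error.

Run:
```python
from h import *
s=wrist();st=bot.state();z=st['tcp_pos'][2]
g=lambda p:np.array(p)/1.48+[50,0]
F=ray(s,g([[614,138],[104,140]]),40.5);f=fit(F,[[64,-24.5],[-64,-24.5]]);print(f)
zp=z-7
H=ray(s,g([[611,378],[595,537],[136,538],[120,379]]),zp);h=fit(H,PAN);print('held',h,st['tcp_pos'])
H=ray(s,g([[611,378],[120,379]]),zp);h2=fit(H,[[64,24.5],[-64,24.5]]);print('held2',h2)
t,y=f[:2];R=np.array([[np.cos(y),-np.sin(y)],[np.sin(y),np.cos(y)]])
for hh in(h,h2):
  d=t+R@[0,-108]-hh[0];a=st['orientation'][2];print('move tool',d@[np.cos(a),np.sin(a)],d@[np.sin(a),-np.cos(a)],'yaw',y-hh[1])
for x,zz in ((-56,38),(56,38)): print(x,((proj(s,[[*(t+R@[x,yy]),zz] for yy in(-30,-70)])-[50,0])*1.48).round(0).tolist())
```

```text
(array([590.20289717, -20.10999354]), np.float64(-0.12131782381116302), array([0.33546244, 0.33546244]), np.float64(0.9947583994336512))
held (array([ 577.76073128, -127.25060867]), np.float64(-0.12636292640167218), array([0.12905597, 1.04907188, 1.71878472, 0.62288093]), np.float64(1.0073787198621256)) [ 585.60144997 -125.92133772   61.17697162]
held2 (array([ 578.1483694, -127.3653629]), np.float64(-0.12404502703552593), array([0.24299828, 0.24299828]), np.float64(0.9962031519510393))
move tool -0.1439863909881536 -0.6148228329062869 yaw 0.005045102590509165
move tool -0.0788524047280515 -1.0138083130694793 yaw 0.0027272032243629146
-56 [[142.0, 162.0], [161.0, 312.0]]
56 [[578.0, 161.0], [565.0, 311.0]]
```

send_rows:
  commands:
    - [[0,-0.8,5,0,0,0,255],[0,0,5,0,0,0,255],[0,0,2,0,0,0,255],[0,0,1.5,0,0,0,255],[0,0,0.5,0,0,0,255],[0,0,0,0,0,0,255]]

```text
time_s: 12.15
tcp_pos: [584.4, -125.7, 47.5]
orientation: [3.141, 0.0, 1.445]
wrist_force: [-5.4, 1.3, 5.1]
finger_gap: 14.2
finger_force: 62.5
```

send_rows:
  commands:
    - [[0,0,0,0,0,0,150],[0,0,0,0,0,0,150],[0,0,0,0,0,0,150],[0,0,-20,0,0,0,150],[0,0,-25,0,0,0,150],[-1.25,-28,0,0,0,0,160],[-1.25,-28,0,0,0,0,170],[0,0,0,0,0,0,170],[0,0,15,0,0,0,170],[0,0,20,0,0,0,170],[0,0,11,0,0,0,170],[0,0,0,0,0,0,170],[0,0,0,0,0,0,170]]
  force: 30

```text
time_s: 13.78
tcp_pos: [529.0, -121.3, 45.8]
orientation: [3.141, 0.0, 1.445]
wrist_force: [0.0, -0.3, 0.9]
finger_gap: 28.5
finger_force: 0.0
```

Run:
```python
from h import *
st=bot.state();print({k:np.round(st[k],3) for k in('time_s','joint_positions','tcp_pos','orientation','finger_gap','wrist_force')})
```

```text
{'time_s': np.float64(13.775), 'joint_positions': array([-0.293,  0.244,  1.57 , -0.   ,  1.327, -0.167]), 'tcp_pos': array([ 529.031, -121.293,   45.825]), 'orientation': array([3.141, 0.   , 1.445]), 'finger_gap': np.float64(28.481), 'wrist_force': array([ 0.023, -0.254,  0.922])}
```

send_rows:
  commands:
    - [[0,0,0,0,0,0,255],[0,0,0,0,0,0,255],[0,0,0,0,0,0,255],[0,0,0,0,0,0.15,255],[0,0,0,0,0,0.15,255],[0,0,0,0,0,0.15,255],[0,0,0,0,0,0.15,255],[0,0,0,0,0,0.15,255],[0,0,0,0,0,0.15,255],[0,0,0,0,0,0.15,255],[0,0,0,0,0,0.15,255],[0,0,0,0,0,0.15,255],[0,0,0,0,0,0.15,255],[0,0,0,0,0,0.05,255],[0,0,0,0,0,0,255]]

```text
time_s: 15.65
tcp_pos: [528.9, -121.2, 46.1]
orientation: [3.141, -0.001, -0.105]
wrist_force: [-0.7, 1.1, 5.9]
finger_gap: 6.9
finger_force: 33.6
```

send_rows:
  commands:
    - [[0,0,0,0,0,0,170],[0,0,0,0,0,0,170],[0,0,0,0,0,0,170],[0,0,-25,0,0,0,170],[0,0,-40,0,0,0,150],[0,0,-39,0,0,0,150],[0,-38,0,0,0,0,150],[0,-44,0,0,0,0,150],[0,-44,0,0,0,0,150],[0,-44,0,0,0,0,150],[0,-44,0,0,0,0,150],[0,-44,0,0,0,0,150],[0,-44,0,0,0,0,150],[0,-44,0,0,0,0,150],[0,-44,0,0,0,0,150],[-3,-44,0,0,0,0,150]]

```text
time_s: 17.65
tcp_pos: [571.1, 312.1, 148.9]
orientation: [3.141, 0.0, -0.105]
wrist_force: [-0.5, -0.8, 0.6]
finger_gap: 35.2
finger_force: 0.0
```

send_rows:
  commands:
    - [[0,0,0,0,0,-0.167,150],[0,0,0,0,0,-0.167,150],[0,0,0,0,0,-0.167,150],[0,0,0,0,0,-0.167,150],[0,0,0,0,0,0,150],[0,0,0,0,0,0,150]]

```text
time_s: 18.4
tcp_pos: [571.0, 310.7, 149.1]
orientation: [3.142, 0.0, 0.56]
wrist_force: [-1.0, 0.1, -0.1]
finger_gap: 35.4
finger_force: 0.0
```

```bash
cat >> h.py <<'E'
def seg(im):
    b=im.astype(int);m=((b.max(2)-b.min(2)<28)&(b.min(2)>75)).astype(np.uint8)
    m=cv2.morphologyEx(m,cv2.MORPH_CLOSE,np.ones((13,13)));m=cv2.morphologyEx(m,cv2.MORPH_OPEN,np.ones((9,9)))
    out=[]
    for c in cv2.findContours(m,cv2.RETR_EXTERNAL,cv2.CHAIN_APPROX_NONE)[0]:
        if cv2.contourArea(c)>3000: out.append((cv2.contourArea(c),cv2.minAreaRect(c)[1],cv2.boxPoints(cv2.minAreaRect(c)).round(0).tolist()))
    return out
E
python3 - <<'E'
from h import *
for o in seg(cv2.cvtColor(cv2.imread('pics/w2.png'),cv2.COLOR_BGR2RGB)): print('w2',o)
st=bot.state();print({k:np.round(st[k],3) for k in('time_s','joint_positions','tcp_pos','orientation','finger_gap')})
s=wrist('pics/w5.png')
for o in seg(s['image']): print(o)
t=np.array([567.3,317.1]);y=-1.007;R=np.array([[np.cos(y),-np.sin(y)],[np.sin(y),np.cos(y)]])
print(proj(s,[[*(t+R@m),28.5] for m in PAN]).round(0).tolist())
E
```

```text
w2 (12373.0, (91.0053482055664, 197.29148864746094), [[290.0, 158.0], [488.0, 155.0], [489.0, 246.0], [292.0, 249.0]])
{'time_s': np.float64(18.4), 'joint_positions': array([ 0.442,  0.442,  1.109, -0.   ,  1.592,  1.453]), 'tcp_pos': array([571.014, 310.747, 149.065]), 'orientation': array([3.142, 0.   , 0.56 ]), 'finger_gap': np.float64(35.399)}
(10362.5, (184.0, 112.0), [[527.0, 295.0], [639.0, 295.0], [639.0, 479.0], [527.0, 479.0]])
(12178.5, (200.06985473632812, 72.78390502929688), [[205.0, 252.0], [205.0, 179.0], [405.0, 180.0], [405.0, 253.0]])
(3828.0, (147.68789672851562, 43.04436492919922), [[377.0, 5.0], [402.0, -30.0], [522.0, 57.0], [497.0, 92.0]])
[[406.0, 184.0], [401.0, 255.0], [211.0, 256.0], [205.0, 185.0]]
```

send_rows:
  commands:
    - [[-0.4,0.6,18,0,0,0,150],[0,0,20,0,0,0,150],[0,0,20,0,0,0,150],[0,0,20,0,0,0,150],[0,0,20,0,0,0,150],[0,0,15,0,0,0,150],[0,0,0,0,0,0,150],[0,0,0,0,0,0,255],[0,0,0,0,0,0,255],[0,0,0,0,0,0,255],[0,0,0,0,0,0,255]]
  force: 60

```text
time_s: 19.82
tcp_pos: [571.7, 310.3, 37.5]
orientation: [3.141, -0.002, 0.563]
wrist_force: [0.2, -0.2, 4.8]
finger_gap: 14.6
finger_force: 62.6
```

send_rows:
  commands:
    - [[0,0,-12,0,0,0,255],[0,0,-28,0,0,0,255],[0,0,-35,0,0,0,255],[0,0,-35,0,0,0,255],[0,0,0,0,0,-0.147,255],[0,0,0,0,0,-0.147,255],[0,0,0,0,0,-0.147,255],[0,0,0,0,0,-0.147,255],[0,0,0,0,0,-0.147,255],[0,0,0,0,0,-0.147,255],[-38,6,0,0,0,0,255],[-43,7.6,0,0,0,0,255],[-43,7.6,0,0,0,0,255],[-43,7.6,0,0,0,0,255],[-43,7.7,0,0,0,0,255],[-43,7.7,0,0,0,0,255],[-43,7.7,0,0,0,0,255],[-43,7.7,0,0,0,0,255],[-40.5,7.7,0,0,0,0,255],[0,0,0,0,0,0,255]]

```text
time_s: 22.32
tcp_pos: [589.5, -77.6, 145.8]
orientation: [-3.14, 0.001, 1.441]
wrist_force: [0.6, 0.5, -4.2]
finger_gap: 14.4
finger_force: 61.6
```

send_rows:
  commands:
    - [[0,0,15,0,0,0,255],[0,0,20,0,0,0,255],[0,0,20,0,0,0,255],[0,0,14,0,0,0,255],[0,0,0,0,0,0,255],[0,0,0,0,0,0,255]]

```text
time_s: 23.08
tcp_pos: [590.6, -74.9, 78.1]
orientation: [3.14, 0.0, 1.445]
wrist_force: [0.3, 0.6, -2.7]
finger_gap: 14.6
finger_force: 61.6
```

Run:
```python
from h import *
s=wrist();st=bot.state();print({k:np.round(st[k],3) for k in('time_s','tcp_pos','orientation','wrist_force')})
im=cv2.cvtColor(s['image'],cv2.COLOR_RGB2BGR)
cv2.imwrite('pics/w6.png',cv2.resize(im[0:400,50:590],None,fx=1.48,fy=1.48,interpolation=cv2.INTER_CUBIC))
```

```text
{'time_s': np.float64(23.125), 'tcp_pos': array([590.734, -74.986,  78.345]), 'orientation': array([3.14 , 0.   , 1.445]), 'wrist_force': array([-0.747, -0.184, -3.347])}
```

View pics/w6.png

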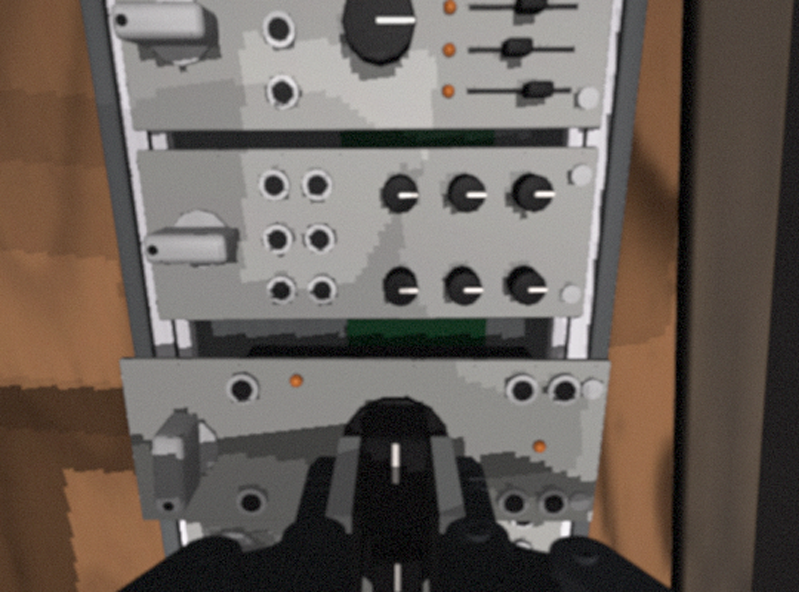

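The fixed middle panel's corners are (137,152), (597,149), (583,317) and (158,319). Held module_b's are (121,360), (609,359), (589,519) and (144,519), with its wing across. I'll compute the correction.

Run:
```python
from h import *
s=wrist();st=bot.state();z=st['tcp_pos'][2]
g=lambda p:np.array(p)/1.48+[50,0]
f=fit(ray(s,g([[597,149],[583,317],[158,319],[137,152]]),40.5),PAN);print(f)
t,y=f[:2];R=np.array([[np.cos(y),-np.sin(y)],[np.sin(y),np.cos(y)]])
for pts,m in (([[609,359],[589,519],[144,519],[121,360]],PAN),([[609,359],[121,360]],[PAN[0],PAN[3]])):
  for dz in (-9,-7):
    h=fit(ray(s,g(pts),z+dz),m);print('held',h)
    d=t+R@[0,-54]-h[0];a=st['orientation'][2];print('move tool',d@[np.cos(a),np.sin(a)],d@[np.sin(a),-np.cos(a)],'yaw',y-h[1])
```

```text
(array([590.26501347, -20.93638889]), np.float64(-0.11969847705091999), array([0.32765872, 0.41560216, 0.44693484, 0.34725574]), np.float64(0.9995036121083362))
held (array([583.4876236 , -71.56832945]), np.float64(-0.1263220776441251), array([0.41295425, 0.70442984, 0.51016683, 0.75581481]), np.float64(0.9914167709189284))
move tool -2.9166679502121267 0.701229868773086 yaw 0.006623600593205103
held (array([583.7190941 , -70.51985834]), np.float64(-0.12632207764412523), array([1.30354698, 1.59319021, 1.39797702, 1.64247458]), np.float64(0.9783829324755303))
move tool -3.9859170003837505 0.6033690050772084 yaw 0.006623600593205242
held (array([583.6418573 , -71.81122548]), np.float64(-0.12398545333960853), array([0.53258319, 0.53258319]), np.float64(0.9916783876994429))
move tool -2.69508239547669 0.5176914361665778 yaw 0.004286976288688543
held (array([583.83146745, -71.07918222]), np.float64(-0.1239854533396086), array([1.36696897, 1.36696897]), np.float64(0.9786411098641049))
move tool -3.445151578177496 0.421589628899018 yaw 0.004286976288688613
```

send_rows:
  commands:
    - [[-3,0.6,0,0,0,-0.004,255],[0,0,8,0,0,0,255],[0,0,12,0,0,0,255],[0,0,4,0,0,0,255],[0,0,0,0,0,0,255]]

```text
time_s: 23.8
tcp_pos: [590.0, -77.9, 52.5]
orientation: [-3.14, 0.0, 1.449]
wrist_force: [0.1, 0.1, -3.7]
finger_gap: 14.7
finger_force: 61.5
```

Run:
```python
from h import *
s=wrist('pics/w7.png');st=bot.state();z=st['tcp_pos'][2];print({k:np.round(st[k],3) for k in('time_s','tcp_pos','orientation','wrist_force')})
t=np.array([590.26,-20.94]);y=-.1197;R=np.array([[np.cos(y),-np.sin(y)],[np.sin(y),np.cos(y)]])
print('fixed edge pred',proj(s,[[*(t+R@[x,-24.5]),40.5] for x in(-64,-30,-10,20,64)]).round(1).tolist())
print('held edge pred if centred',proj(s,[[*(t+R@[x,-29.5]),z-8.5] for x in(-64,-30,-10,20,64)]).round(1).tolist())
g=cv2.cvtColor(s['image'],cv2.COLOR_RGB2GRAY)
for c in (190,230,260,290,330,400): print(c,np.median(g[170:290:3,c-4:c+5],axis=1).astype(int).tolist())
```

```text
{'time_s': np.float64(23.85), 'tcp_pos': array([590.326, -77.932,  53.134]), 'orientation': array([-3.141,  0.   ,  1.449]), 'wrist_force': array([-0.141, -0.198, -3.191])}
fixed edge pred [[134.4, 227.5], [222.1, 227.4], [273.7, 227.4], [350.9, 227.3], [464.4, 227.1]]
held edge pred if centred [[131.8, 243.4], [220.8, 243.2], [273.1, 243.2], [351.4, 243.1], [466.6, 243.0]]
190 [62, 64, 62, 60, 83, 133, 133, 132, 132, 133, 132, 133, 131, 134, 132, 132, 133, 133, 134, 87, 76, 44, 33, 32, 86, 134, 132, 132, 132, 131, 132, 131, 132, 133, 131, 133, 134, 131, 129, 123]
230 [72, 176, 141, 150, 160, 158, 158, 131, 156, 153, 34, 36, 36, 34, 146, 164, 156, 136, 134, 88, 73, 25, 10, 8, 81, 133, 132, 133, 133, 133, 132, 132, 133, 132, 133, 132, 133, 133, 131, 133]
260 [46, 143, 167, 159, 159, 159, 159, 138, 160, 167, 35, 37, 37, 35, 156, 151, 159, 151, 134, 86, 75, 37, 9, 12, 77, 135, 134, 133, 133, 133, 135, 133, 133, 133, 133, 132, 133, 133, 134, 130]
290 [159, 160, 159, 158, 158, 159, 157, 157, 134, 136, 137, 136, 134, 133, 133, 134, 132, 134, 136, 61, 33, 23, 14, 11, 81, 133, 133, 133, 135, 134, 134, 133, 133, 134, 134, 132, 59, 33, 23, 27]
330 [133, 133, 135, 135, 135, 136, 97, 23, 33, 34, 32, 62, 215, 36, 28, 76, 134, 134, 134, 55, 36, 24, 6, 7, 72, 134, 133, 135, 132, 132, 134, 132, 134, 117, 33, 13, 8, 14, 15, 17]
400 [156, 155, 155, 155, 155, 155, 153, 152, 152, 152, 153, 151, 149, 151, 153, 153, 154, 152, 152, 78, 77, 35, 13, 4, 65, 152, 153, 119, 146, 137, 36, 34, 30, 40, 147, 127, 133, 133, 132, 134]
```

The gap edges sit at rows 227 and 242 against a predicted 243, so module_b is centred to within about 0.5 mm. I'll lower it.

send_rows:
  commands:
    - [[0,0,2,0,0,0,255],[0,0,1.5,0,0,0,255],[0,0,1,0,0,0,255],[0,0,0,0,0,0,255]]

```text
time_s: 24.35
tcp_pos: [590.5, -78.0, 49.5]
orientation: [3.141, 0.0, 1.449]
wrist_force: [-2.8, -0.2, 1.8]
finger_gap: 14.4
finger_force: 62.3
```

send_rows:
  commands:
    - [[0,0,0.6,0,0,0,255],[0,0,0,0,0,0,150],[0,0,0,0,0,0,150],[0,0,0,0,0,0,150],[0,0,-20,0,0,0,150],[0,0,-25,0,0,0,150],[1.2,-28,0,0,0,0,160],[1.2,-28,0,0,0,0,170],[0,0,0,0,0,0,170],[0,0,15,0,0,0,170],[0,0,20,0,0,0,170],[0,0,12,0,0,0,170],[0,0,0,0,0,0,170],[0,0,0,0,0,0,170]]
  force: 30

```text
time_s: 26.1
tcp_pos: [535.6, -68.9, 46.7]
orientation: [3.141, 0.0, 1.449]
wrist_force: [0.2, 1.2, 1.0]
finger_gap: 28.3
finger_force: 0.0
```

send_rows:
  commands:
    - [[0,0,0,0,0,0,255],[0,0,0,0,0,0,255],[0,0,0,0,0,0,255],[0,0,0,0,0,0.15,255],[0,0,0,0,0,0.15,255],[0,0,0,0,0,0.15,255],[0,0,0,0,0,0.15,255],[0,0,0,0,0,0.15,255],[0,0,0,0,0,0.15,255],[0,0,0,0,0,0.15,255],[0,0,0,0,0,0.15,255],[0,0,0,0,0,0.15,255],[0,0,0,0,0,0.15,255],[0,0,0,0,0,0.06,255],[0,0,0,0,0,0,255]]

```text
time_s: 27.98
tcp_pos: [535.6, -69.0, 47.0]
orientation: [3.141, -0.002, -0.111]
wrist_force: [0.2, -1.3, 5.9]
finger_gap: 7.2
finger_force: 33.5
```

send_rows:
  commands:
    - [[0,0,0,0,0,0,170],[0,0,0,0,0,0,170],[0,0,0,0,0,0,170],[0,0,-25,0,0,0,170],[0,0,-40,0,0,0,150],[0,0,-40,0,0,0,150],[-35,0,-20,0,0,0,150],[-40,0,-10,0,0,0,150],[0,0,0,0,0,0,150],[0,0,0,0,0,0,150]]

```text
time_s: 29.22
tcp_pos: [460.8, -60.5, 181.1]
orientation: [3.141, -0.0, -0.111]
wrist_force: [-0.0, 0.2, -0.9]
finger_gap: 34.9
finger_force: 0.0
```

Run:
```python
from h import *
s=wrist('pics/w8.png');st=bot.state();print({k:np.round(st[k],3) for k in('time_s','tcp_pos','orientation','wrist_force','finger_gap')})
t=np.array([590.26,-20.94]);y=-.1197;R=np.array([[np.cos(y),-np.sin(y)],[np.sin(y),np.cos(y)]])
# rectify the panel plane: case-frame image, 4 px/mm, x -75..-10 up, y 40..-150
def rect(z,f,xs,ys):
    X,Y=np.meshgrid(xs,ys,indexing='ij');W=np.c_[np.c_[X.ravel(),Y.ravel()]@R.T+t,np.full(X.size,z)]
    m=proj(s,W).astype(np.float32).reshape(*X.shape,2)
    return cv2.remap(s['image'],m[...,0],m[...,1],cv2.INTER_LINEAR)
a=cv2.cvtColor(rect(40.5,'',np.arange(20,44,.5),np.arange(40,-150,-.5)),cv2.COLOR_RGB2GRAY)
p=np.median(a,axis=0);ys=np.arange(40,-150,-.5);print('dark y', ys[p<70].tolist())
p2=cv2.cvtColor(rect(40.5,'',np.arange(-90,-50,.5),np.arange(-130,-30,4)),cv2.COLOR_RGB2GRAY);
# wing top z=58 : brightness along y at several x near lock
w=cv2.cvtColor(rect(58,'',np.arange(-62,-34,4),np.arange(20,-130,-3)),cv2.COLOR_RGB2GRAY);
for r in w: print(r.tolist())
```

```text
{'time_s': np.float64(29.275), 'tcp_pos': array([460.93 , -60.491, 180.83 ]), 'orientation': array([ 3.142,  0.   , -0.111]), 'wrist_force': array([ 0.047,  0.577, -0.408]), 'finger_gap': np.float64(35.18)}
dark y [40.0, 39.5, 39.0, 38.5, 38.0, 37.5, 37.0, 36.5, 36.0, 35.5, 35.0, 34.5, 34.0, 33.5, 33.0, 32.5, 32.0, 31.5, 31.0, 30.5, 30.0, 29.5, 29.0, 28.5, 28.0, 27.5, 27.0, 26.5, 26.0, 25.5, 25.0, 24.5, 24.0, 23.5, 23.0, 22.5, 22.0, 21.5, 21.0, 20.5, 20.0, 19.5, 19.0, 18.5, 18.0, 17.5, 17.0, 16.5, 16.0, 15.5, 15.0, 14.5, 14.0, 13.5, 13.0, 12.5, 12.0, 11.5, 11.0, 10.5, 10.0, 9.5, 9.0, 8.5, 8.0, 7.5, 7.0, 6.5, 6.0, 5.5, 5.0, 4.5, 4.0, 3.5, 3.0, 2.5, 2.0, 1.5, 1.0, 0.5, 0.0, -0.5, -1.0, -1.5, -2.0, -2.5, -3.0, -3.5, -4.0, -4.5, -5.0, -5.5, -6.0, -6.5, -7.0, -7.5, -8.0, -8.5, -9.0, -9.5, -10.0, -10.5, -11.0, -11.5, -12.0, -12.5, -13.0, -13.5, -14.0, -14.5, -15.0, -15.5, -16.0, -16.5, -17.0, -17.5, -18.0, -18.5, -19.0, -19.5, -20.0, -20.5, -21.0, -21.5, -22.0, -22.5, -23.0, -23.5, -24.0, -24.5, -25.0, -25.5, -26.0, -26.5, -27.0, -27.5, -28.0, -28.5, -29.0, -29.5, -30.0, -30.5, -31.0, -31.
[... 2788 characters left out ...]
 69, 106, 144, 176, 176, 179, 178, 161, 51, 133, 178, 176, 177, 204, 192, 212, 225, 224, 132, 165, 201, 200, 200, 197, 189, 40, 201, 197, 196, 197, 193, 223, 145, 166, 224, 187, 189, 188, 191, 188, 188, 56]
[143, 178, 175, 176, 176, 170, 203, 213, 71, 90, 156, 178, 178, 179, 175, 162, 45, 138, 178, 177, 178, 202, 204, 167, 230, 224, 124, 178, 198, 199, 200, 199, 181, 39, 199, 197, 195, 194, 194, 162, 134, 168, 224, 191, 191, 189, 188, 188, 188, 62]
[130, 173, 173, 174, 174, 174, 162, 160, 101, 175, 176, 176, 177, 175, 177, 164, 48, 144, 177, 170, 201, 201, 201, 172, 171, 173, 195, 199, 197, 195, 199, 197, 189, 37, 200, 196, 197, 195, 193, 167, 157, 139, 166, 176, 190, 188, 187, 187, 189, 58]
```

Run:
```python
from h import *
s=wrist()
t=np.array([590.26,-20.94]);y=-.1197;R=np.array([[np.cos(y),-np.sin(y)],[np.sin(y),np.cos(y)]])
def rect(z,xs,ys):
    X,Y=np.meshgrid(xs,ys,indexing='ij');W=np.c_[np.c_[X.ravel(),Y.ravel()]@R.T+t,np.full(X.size,z)]
    m=proj(s,W).astype(np.float32).reshape(*X.shape,2)
    return cv2.cvtColor(cv2.remap(s['image'],m[...,0],m[...,1],cv2.INTER_LINEAR),cv2.COLOR_RGB2GRAY)
ys=np.arange(32,-145,-.5)
for x0 in (-54,-30):
    p=np.median(rect(40.5,np.arange(x0,x0+8,.5),ys),axis=0);d=ys[p<80];
    for g in np.split(d,np.where(np.diff(d)<-1)[0]+1): print(x0,g[[0,-1]] if len(g) else g)
xs=np.arange(-75,-50,1.)
for yc in (15,-15,-39,-69,-93,-123): print(yc,np.median(rect(40.5,xs,np.arange(yc-3,yc+3,.5)),axis=1).astype(int).tolist())
ys=np.arange(20,-125,-1.)
for x in(-56,-40): print(x,rect(58,[x,x+1],ys)[0].tolist())
# desk bystanders / both views unchanged?
o=cv2.cvtColor(cv2.imread('pics/top.png'),cv2.COLOR_BGR2RGB);n=snap('top')['image'];D=np.abs(o.astype(int)-n).max(2)
for nm,(u,v) in dict(slide=(459,239),bat=(200,203),pen=(300,273),clip=(363,266),jack=(225,281),barrel=(419,272)).items(): print(nm,D[v-10:v+11,u-12:u+13].mean().round(1))
```

```text
-54 [29.5 26. ]
-54 [-0.5 -2. ]
-54 [-24.5 -28.5]
-54 [-79. -81.]
-54 [-104.5 -104.5]
-54 [-131.5 -136.5]
-30 [29.5 26. ]
-30 [16.5 16. ]
-30 [1.5 0.5]
-30 [-14.  -14.5]
-30 [-24.5 -28.5]
-30 [-79.  -81.5]
-30 [-132.  -136.5]
15 [80, 78, 77, 85, 87, 89, 88, 92, 166, 225, 217, 176, 173, 174, 175, 175, 175, 176, 175, 175, 175, 174, 175, 176, 175]
-15 [94, 86, 77, 83, 87, 89, 87, 93, 169, 221, 216, 184, 177, 178, 177, 177, 177, 177, 178, 177, 177, 177, 177, 176, 178]
-39 [98, 89, 77, 84, 87, 89, 88, 83, 174, 228, 204, 164, 176, 177, 177, 178, 176, 176, 177, 177, 177, 178, 177, 178, 177]
-69 [114, 106, 84, 83, 94, 100, 103, 104, 180, 246, 235, 199, 200, 200, 200, 200, 200, 199, 201, 198, 200, 200, 200, 200, 199]
-93 [99, 91, 84, 96, 101, 104, 103, 103, 180, 244, 234, 194, 194, 196, 196, 195, 196, 196, 196, 195, 197, 196, 196, 196, 196]
-123 [104, 98, 88, 96, 103, 105, 106, 95, 187, 250, 224, 186, 190, 188, 190, 189, 189, 188, 190, 189, 190, 189, 189, 189, 190]
-56 [183, 176, 176, 175, 174, 175, 174, 175, 174, 173, 175, 176, 177, 173, 176, 175, 173, 185, 154, 71, 86, 163, 163, 125, 71, 56
[... 665 characters left out ...]
 175, 171, 162, 185, 199, 209, 211, 214, 182, 123, 68, 61, 80, 84, 86, 114, 171, 175, 176, 176, 176, 175, 177, 177, 176, 179, 178, 176, 177, 178, 177, 164, 87, 44, 46, 45, 66, 143, 176, 177, 177, 175, 177, 178, 176, 175, 178, 180, 197, 203, 199, 201, 199, 187, 176, 167, 165, 210, 232, 230, 226, 225, 208, 156, 129, 132, 140, 182, 200, 199, 199, 197, 200, 197, 200, 198, 198, 198, 200, 198, 201, 201, 184, 116, 43, 37, 99, 184, 199, 199, 197, 199, 199, 197, 195, 197, 195, 195, 195, 194, 194, 194, 182, 169, 166, 158, 125, 83, 99, 166, 216, 229, 224, 218, 212, 183, 163, 187, 190, 189, 189, 192, 188, 188, 187, 188, 188, 187, 189, 186, 188]
slide 16.9
bat 19.0
pen 51.2
clip 37.6
jack 7.5
barrel 52.6
```

Module_b is centred at about −54 mm and module_a at about −106.5 mm. Both are flush with their neighbours and both wings lie along x, so I'm handing in.

```bash
python3 -c "
from workcell import bot
print(bot.sign_off())"
```

```text
the job is handed in; nothing more can be done
None
```

Both modules are seated in the empty places and locked, measured at most about 2 mm off centre, and the job is handed in at about 29 s. The hand-in gave no verdict, and a final picture check on the bystanders told me nothing because the arm was in view, but no planned move went near them.

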